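# Put the mixed-up pipe fittings back in their bins

### The job

The elbow, the tee and the union are in one another's bins. Put each one into the bin that shows its own kind on the ledge, lying flat on the bin's floor; to make room, first park one of them in the empty aluminium tray and let go of it there, and finish with the tray empty. The cap is already in its right bin, so leave it where it is.

Things in the scene. Friction and masses are not known exactly. Their poses are not given: they have to be found in the camera images.
- elbow: Loose galvanised pipe elbow lying flat: an L, 53 x 53 mm, 34 mm high, 180 g. Two round arms, 34 mm thick at the ends, leave a blocky corner at (9.5, -9.5) mm; one ends at x = -26.5 mm, the other at y = 26.5 mm. Grip lengthwise along y, from the second arm's end face to the flat back at y = -26 mm, at x = 2 mm: 53 mm wide. Origin: underside, below the middle of the square; z up.
- tee: Loose galvanised pipe tee lying flat: 72 x 53 mm, 34 mm high, 250 g. Run along x, 72 mm long, axis at y = -9.5 mm; branch from its middle ends at y = 26.5 mm. Round arms 34 mm thick at the ends, blocky middle. Grip along y at x = 0, from the branch's end face to the flat back at y = -26 mm: 53 mm wide. Origin: underside, below the middle of the 72 x 53 mm rectangle; z up.
- union: Loose galvanised pipe union (straight connector) lying along its x axis, 60 mm long, 280 g. Octagonal nut in the middle, 44 mm across flats, 26 mm long; octagonal ends 34 mm across flats. Rests on a flat of the nut, two upright flats face +y and -y: grip these, 44 mm wide. Origin: its middle, 22 mm above what it lies on; x along the bore.
- cap: Loose galvanised pipe cap, round, 40 mm across and 30 mm high, 100 g, standing on its open end in its own bin already. Origin: centre of the underside; z up.
- bin_elbow: Fixed blue bin. Open pocket 98 x 124 mm inside (x, y), walls 3 mm thick, 27 mm high with rim, floor 3 mm thick. On its -x side a ledge 64 x 84 mm, 8 mm high, carries an elbow (L), fixed on as specimen of what belongs in this bin (top 42 mm above the bench). Origin: under the pocket's centre at bench height; x points away from the ledge, z up. Bins differ only in the specimen.
- bin_tee: Fixed blue bin. Open pocket 98 x 124 mm inside (x, y), walls 3 mm thick, 27 mm high with rim, floor 3 mm thick. On its -x side a ledge 64 x 84 mm, 8 mm high, carries a tee (T), fixed on as specimen of what belongs in this bin (top 42 mm above the bench). Origin: under the pocket's centre at bench height; x points away from the ledge, z up. Bins differ only in the specimen.
- bin_union: Fixed blue bin. Open pocket 98 x 124 mm inside (x, y), walls 3 mm thick, 27 mm high with rim, floor 3 mm thick. On its -x side a ledge 64 x 84 mm, 8 mm high, carries a union (straight, thick middle), fixed on as specimen of what belongs in this bin (top 52 mm above the bench). Origin: under the pocket's centre at bench height; x points away from the ledge, z up. Bins differ only in the specimen.
- bin_cap: Fixed blue bin. Open pocket 98 x 124 mm inside (x, y), walls 3 mm thick, 27 mm high with rim, floor 3 mm thick. On its -x side a ledge 64 x 84 mm, 8 mm high, carries a round cap, fixed on as specimen of what belongs in this bin (top 38 mm above the bench). Origin: under the pocket's centre at bench height; x points away from the ledge, z up. Bins differ only in the specimen.
- tray: Empty shallow aluminium tray, fixed to the bench, 104 x 130 mm inside (x, y), walls 3 mm thick, 16.5 mm high with the rolled rim, floor 3 mm thick. Origin: under its centre, at bench height; z up.
There are look-alikes about, which are no part of the job. Leave any red look-alike of the bin_tee alone.

How it is judged (in metres and radians):
On the way:
1. one of the elbow, the tee and the union lies in the tray, released (((x of elbow in the frame of tray between -0.04 and 0.04 m and y of elbow in the frame of tray between -0.05 and 0.05 m and z of elbow in the frame of tray between -0.003 and 0.009 m and angle between elbow's own z axis and vertical below 0.15 rad and linear speed of elbow below 0.02 m/s and contact force between the fingers and elbow below 0.1 N) or (x of tee in the frame of tray between -0.04 and 0.04 m and y of tee in the frame of tray between -0.05 and 0.05 m and z of tee in the frame of tray between -0.003 and 0.009 m and angle between tee's own z axis and vertical below 0.15 rad and linear speed of tee below 0.02 m/s and contact force between the fingers and tee below 0.1 N) or (x of union in the frame of tray between -0.04 and 0.04 m and y of union in the frame of tray between -0.05 and 0.05 m and z of union in the frame of tray between 0.019 and 0.031 m and angle between union's own x axis and vertical between 1.42 and 1.72 rad and linear speed of union below 0.02 m/s and contact force between the fingers and union below 0.1 N))), for 0.2 s.
At the end, for the whole second after the job is handed in: The elbow, tee and union each lie flat (tilt under 0.15 rad, within 6 mm of resting height) and at rest on the pocket floor of the bin with their specimen, origin within 30 mm along x and 42 mm along y of the pocket's centre, released; the cap still stands within 30 mm of its pocket's centre (x of elbow in the frame of bin_elbow between -0.03 and 0.03 m and y of elbow in the frame of bin_elbow between -0.042 and 0.042 m and z of elbow in the frame of bin_elbow between -0.003 and 0.009 m and angle between each of elbow, tee, cap's own z axis and vertical below 0.15 rad and linear speed of each of elbow, tee, union, cap below 0.02 m/s and contact force between the fingers and elbow below 0.1 N and x of tee in the frame of bin_tee between -0.03 and 0.03 m and y of tee in the frame of bin_tee between -0.042 and 0.042 m and z of tee in the frame of bin_tee between -0.003 and 0.009 m and contact force between the fingers and tee below 0.1 N and x of union in the frame of bin_union between -0.03 and 0.03 m and y of union in the frame of bin_union between -0.042 and 0.042 m and z of union in the frame of bin_union between 0.019 and 0.031 m and angle between union's own x axis and vertical between 1.42 and 1.72 rad and contact force between the fingers and union below 0.1 N and horizontal distance between cap and bin_cap below 0.03 m); the robot touches nothing.
It fails at once if the cap is disturbed (moved more than 15 mm) (distance of cap from where it was at the start of the episode above 0.015 m).
It also fails if it takes over 115 s, if anything falls off the work surface, if the arm or the gripper's body presses on something with over 40 N, if the wrist force passes 120 N, or if a joint passes its speed limit or range.

### The arm

A 7-joint arm with a two-finger parallel gripper is mounted at the origin on the work surface. World frame = base frame: x ahead of the robot, y to its left, z up, the work surface at z = 0. Lengths are in m, angles in degrees, forces in N, time in s.
With the tool pointing down it reaches from about 0.4 to 0.9 m from the base axis. Payload 5.5 kg.
Tool frame: the origin (TCP) lies between the finger pads; the fingertips stand 11 mm ahead of it and the grasp point (between the pads) lies 8 mm behind it (arm.tip_reach is the distance from the TCP to the fingertips, in m); z points along the fingers, y is the line along which they close (so a half turn about z gives the same grasp; the last joint's range is limited). The gripper opens to 92 mm and grips with 3 to 60 N. Pads are 19 mm wide; open, the fingers measure 130 mm over their backs; the gripper's body (75 mm by 190 mm) begins 47 mm behind the grasp point.
Start: joints at [78.22, 28.699, -24.465, 88.831, 12.651, 65.22, -12.049], TCP at [0.294, -0.58, 0.238] pointing down, gripper open.
Joint ranges: [-164.97, 164.97], [-17.58, 116.51], [-87.97, 89.64], [11.32, 138.91], [-80.73, 260.73], [10.89, 115.49], [-147.41, 147.41]. Speed limits (degrees/s): [147.25, 147.25, 180, 180, 180, 180, 180].

### API

Orientations are given as [roll, pitch, yaw] about the fixed x, y, z axes, in that order (R = Rz(yaw) Ry(pitch) Rx(roll)).
In Python, from workcell import arm gives the robot as it stands.
- The arm moves only by the tool send_rows, never from a script. Its argument "motion" is a list of rows, each a list of 7 numbers: the turn, a rotation vector about the tool's x, y, z in parts of the range, where 1.0 means 45 degrees, then the shift along the tool's x, y, z in fractions of the full range, 1 being 1000 mm, then the closure, from 0 (fully open) to 1 (shut). In form: [[ax, ay, az, dx, dy, dz, grip], ...]. A call has 1 to 12 rows; each row is the pose to reach, as a shift and turn from the pose commanded when the call began, along the tool's axes at that moment; what a row does not reach only later rows make up. A row lasts 1/8 s, in which the tool goes at most 62.5 mm and 10.7 degrees, less where a joint would pass 70% of its speed; a pose out of reach is approached as far as the arm can. Shift and turn numbers lie between -1 and 1, and a call with a number outside is refused. A call with a gripper value outside its range is refused whole. The fingers move at their own pace and stop on an object; "force" is the grip in N (left out, the last holds). Time passes only in rows, so rows that repeat a pose let the fingers close. It gives the time, the measured TCP pose, the force, the opening and the grip force at its end, in the units of the state.
- arm.read_state(): the state, without advancing time (a new reading comes with each control period).
- arm.get_image(name): name is "scene" or "side" or "wrist"; returns the picture (400x640x3 uint8, red, green, blue); there is no depth.
- arm.camera_info(name): a dict with "fx", "fy", "cx", "cy" (pixels), "dist" ([k1, k2, p1, p2, k3] as OpenCV has them; the pictures are not rectified), "R" (3x3) and "t" (3): a world point X has camera coordinates R X + t. Camera axes: x right, y down, z forward; pixel columns grow to the right and rows downward; lengths in m; the calibration is good to about 2 mm. A picture is of the moment at which its call begins: read the wrist's pose just before it. camera_info takes no time and is no camera call; for the wrist camera it gives the pose at the moment of the call.
- arm.finish_job(): hands the job in; it is judged then, once.
The state is a dict: "t": time; "q": joint angles; "joint_velocities": joint speeds; "tau": joint torques, N m; "eef_pos": TCP position; "tool_rot": TCP orientation; "contact_force": force on the tool from outside, world axes, zero at the start; "moment": the same for the moment, N m; "grip_width": finger opening in m; "gripper_force": force on a finger pad.
Only numpy, scipy, OpenCV 4.12 (cv2) and the standard library are available. Lean on these libraries where they do the work, as an engineer would, in place of code of your own. Each camera call takes 0.05 s, during which the arm holds its last target. There are 200 camera calls.

## Working session

There is one attempt and no reset: what is moved stays moved. The work goes in short steps, Python scripts to look and compute and a tool call to move; the robot and the scene stay as the last step left them, time stands still between calls to the robot, and variables do not carry over. Pictures are saved under pics/ and viewed, at most 14 in all, crops included, and the job is handed in when it is done.

Besides the shell and the picture viewer there is one more tool, called after "Request:" as name(argument=value, ...) on one line, values as JSON. send_rows: Moves the arm, as the interface text tells. Its arguments: {"type":"object","properties":{"motion":{"type":"array","items":{"type":"array","items":{"type":"number"}}},"force":{"type":"number"}},"required":["motion"]}

```bash
mkdir -p pics
cat > h.py <<'E'
import numpy as np, cv2
from workcell import arm
def cam(n):
    c=arm.camera_info(n); K=np.array([[c['fx'],0,c['cx']],[0,c['fy'],c['cy']],[0,0,1]],float)
    return K,np.array(c['dist'],float),np.array(c['R']),np.array(c['t'])
def ray(n,uv,z,C=None):
    K,d,R,t=C or cam(n)
    p=cv2.undistortPoints(np.array(uv,float).reshape(-1,1,2),K,d).reshape(-1,2)
    D=np.c_[p,np.ones(len(p))]@R; o=-R.T@t
    return o+D*((z-o[2])/D[:,2])[:,None]
def proj(n,X,C=None):
    K,d,R,t=C or cam(n)
    return cv2.projectPoints(np.array(X,float).reshape(-1,3),cv2.Rodrigues(R)[0],t,K,d)[0].reshape(-1,2)
def shot(n,f):
    C=cam(n); im=arm.get_image(n); cv2.imwrite(f'pics/{f}.png',im[:,:,::-1]); return im,C
E
python3 - <<'E'
from h import *
for n in('scene','side','wrist'):
    im,C=shot(n,n+'0'); print(n,(-C[2].T@C[3]).round(3),C[2].round(2).tolist())
print(arm.read_state())
E
```

```text
scene [0.909 0.87  0.888] [[-0.89, 0.45, 0.01], [0.27, 0.57, -0.78], [-0.36, -0.69, -0.63]]
side [-0.083  0.541  0.836] [[-0.74, -0.67, -0.0], [-0.47, 0.53, -0.7], [0.47, -0.52, -0.71]]
wrist [ 0.366 -0.543  0.385] [[0.45, -0.89, -0.0], [-0.85, -0.43, 0.3], [-0.27, -0.13, -0.95]]
{'t': 0.15, 'q': array([ 78.21966117,  28.7431339 , -24.45563165,  88.87505328,
        12.65379111,  65.22105682, -12.04941447]), 'joint_velocities': array([ 0.00879568, -0.1986452 , -0.04009041, -0.13564831, -0.0768989 ,
        0.05841102,  0.00602234]), 'tau': array([-5.80794207e-03, -5.67106926e+01, -5.82490504e+00, -2.79453474e+01,
       -6.87319483e-02,  2.66594044e-02,  1.85776439e-04]), 'eef_pos': array([ 0.29341165, -0.5794402 ,  0.23691794]), 'tool_rot': array([-1.79914336e+02, -1.13757368e-03,  2.68635616e+01]), 'contact_force': array([-0.04306484,  0.19083169, -0.04927152]), 'moment': array([-0.01782916, -0.00775291, -0.07211475]), 'gripper_force': 0.0, 'grip_width': 0.09169193268533939}
```

View pics/scene0.png

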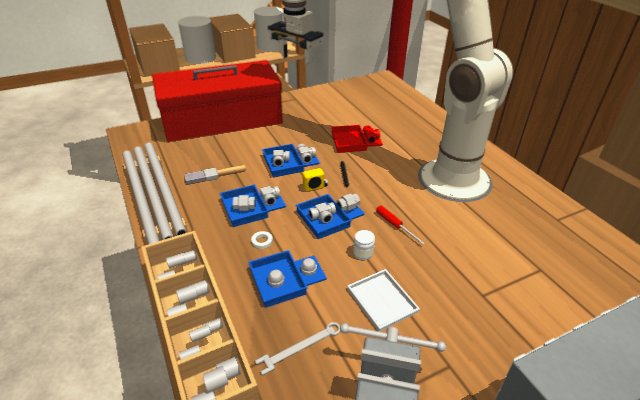

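View pics/side0.png

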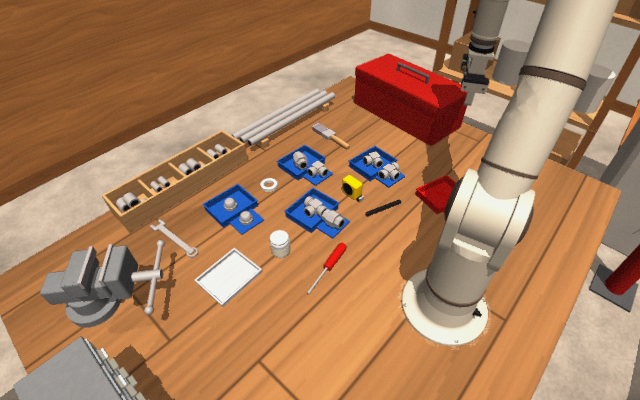

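The scene view shows four blue bins: A at (290,158), B at (250,203), C at (328,213), and D at (285,275), which holds the cap. The red look-alike bin is at (355,137) and the tray at (383,298). Loose fittings that could confuse the choice are the organiser parts at (180,260)–(220,380), the jar at (364,245) and the ring at (262,240). Next I'll take a close crop to identify the contents and specimens.

Run:
```python
import cv2,numpy as np
a=cv2.imread('pics/scene0.png')[135:245,210:370]; b=cv2.imread('pics/side0.png')[140:240,270:410]
a=cv2.resize(a,(800,550),interpolation=cv2.INTER_CUBIC);b=cv2.resize(b,(800,571),interpolation=cv2.INTER_CUBIC)
cv2.imwrite('pics/ca.png',a);cv2.imwrite('pics/cb.png',b)
```

```text
(no output)
```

View pics/ca.png

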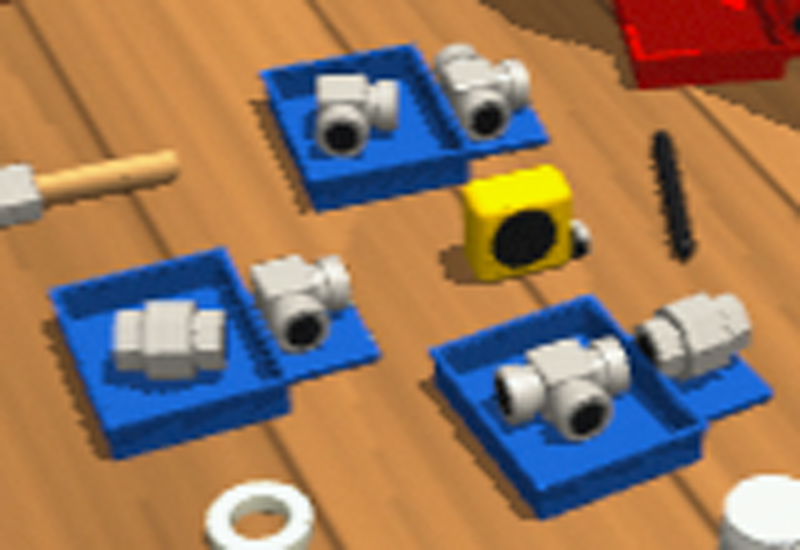

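View pics/cb.png

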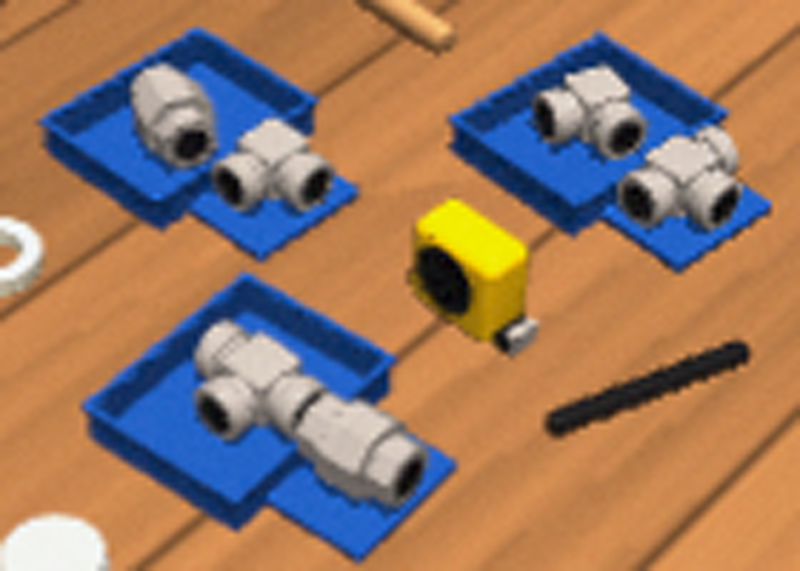

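Bin A (rear) has a tee specimen and holds the elbow. Bin B (left) has an elbow specimen and holds the union. Bin C has a union specimen and holds the tee. So A is bin_tee, B is bin_elbow and C is bin_union. I'll locate them roughly, then refine with the wrist camera.

Run:
```python
from h import *
a=lambda L:np.array(L)/5+[210,135]
b=lambda L:np.array(L)/[5.714,5.71]+[270,140]
print('scene parts',ray('scene',a([(345,88),(565,362)]),.037).round(3),ray('scene',a([(170,312)]),.047).round(3))
print('side parts',ray('side',b([(598,85),(258,365)]),.037).round(3),ray('side',b([(172,90)]),.047).round(3))
print('A',ray('scene',a([(262,73),(415,43)]),.027).round(3).tolist())
print('B',ray('scene',a([(50,292),(222,248)]),.027).round(3).tolist())
print('C',ray('scene',a([(432,352),(590,297)]),.027).round(3).tolist())
print('tray',ray('scene',[(348,292),(381,271),(418,306),(385,328)],.0165).round(3).tolist())
print('cap',ray('scene',[(276,272)],.03).round(3))
im=cv2.imread('pics/wrist0.png')
C=cam('wrist');print(proj('wrist',arm.read_state()['eef_pos'],C), C[0])
```

```text
scene parts [[ 0.469 -0.327  0.037]
 [ 0.462 -0.015  0.037]] [[ 0.651 -0.143  0.047]]
side parts [[ 0.466 -0.335  0.037]
 [ 0.458 -0.019  0.037]] [[ 0.649 -0.148  0.047]]
A [[0.507, -0.381, 0.027], [0.4, -0.371, 0.027]]
B [[0.702, -0.215, 0.027], [0.596, -0.212, 0.027]]
C [[0.521, -0.067, 0.027], [0.417, -0.072, 0.027]]
tray [[0.535, 0.266, 0.017], [0.429, 0.245, 0.016], [0.409, 0.373, 0.017], [0.509, 0.39, 0.016]]
cap [[0.669 0.144 0.03 ]]
[[317.59275836 257.31102367]] [[285.41600125   0.         317.03480898]
 [  0.         285.41600125 200.31399855]
 [  0.           0.           1.        ]]
```

View pics/wrist0.png

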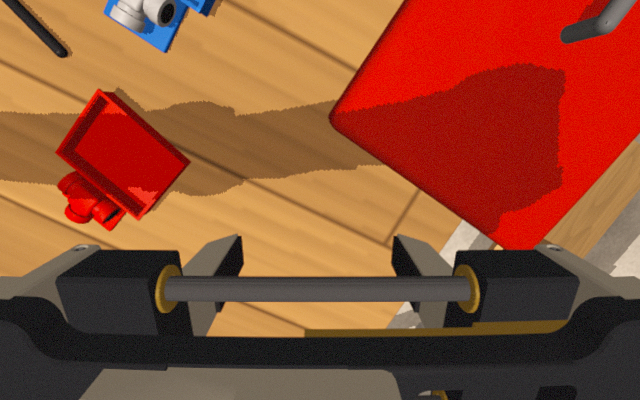

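The rows are not in the units I measure in: shifts go in shares of 1000 mm and turns go in shares of 45 degrees. I convert before sending: 396 mm is 0.396, 345 mm is 0.345, 27 degrees is 0.6.

Request:
send_rows(motion=[[0,0,0,0,0,-0.06,0],[0,0,0.2222,0.06,-0.04,-0.092,0],[0,0,0.4444,0.12,-0.08,-0.092,0],[0,0,0.6,0.18,-0.12,-0.092,0],[0,0,0.6,0.235,-0.155,-0.092,0],[0,0,0.6,0.29,-0.19,-0.092,0],[0,0,0.6,0.345,-0.225,-0.092,0],[0,0,0.6,0.396,-0.259,-0.092,0],[0,0,0.6,0.396,-0.259,-0.092,0],[0,0,0.6,0.396,-0.259,-0.092,0],[0,0,0.6,0.396,-0.259,-0.092,0]])

```text
t: 1.52
eef_pos: [0.5294, -0.1706, 0.3294]
tool_rot: [180.0, 0.1, -0.2]
contact_force: [-0.1, -0.6, -1.0]
grip_width: 0.0919
gripper_force: 0.0
```

Run:
```python
from h import *
im,C=shot('wrist','w1'); s=arm.read_state(); print(s['eef_pos'],s['tool_rot'],s['q'].round(1),s['t'])
np.savez('w1',*C)
```

```text
[ 0.52918568 -0.17144324  0.32935981] [ 1.79963545e+02  5.90005981e-02 -2.54774631e-01] [ 43.3  15.6 -34.3  95.8   9.2  71.5 -83.1] 1.575
```

View pics/w1.png

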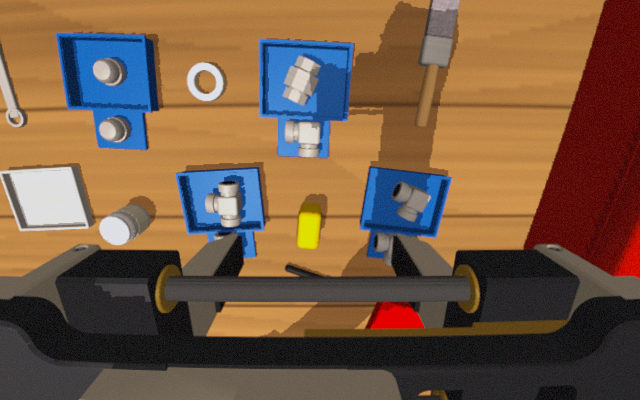

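The wrist view shows everything needed: bin_elbow (B) at (306,80) with the union, bin_union (C) at (221,200) with the tee, bin_tee (A) at (405,200) with the elbow, and the tray at (48,198). I'll make enlarged crops to read the outlines.

Run:
```python
import cv2,numpy as np
im=cv2.imread('pics/w1.png')
o=[(254,33),(173,162),(355,162),(0,162)]
c=[cv2.resize(im[y:y+75,x:x+100],(400,300),interpolation=cv2.INTER_CUBIC) for x,y in o]
cv2.imwrite('pics/m1.png',np.vstack([np.hstack(c[:2]),np.hstack(c[2:])]))
```

```text
(no output)
```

View pics/m1.png

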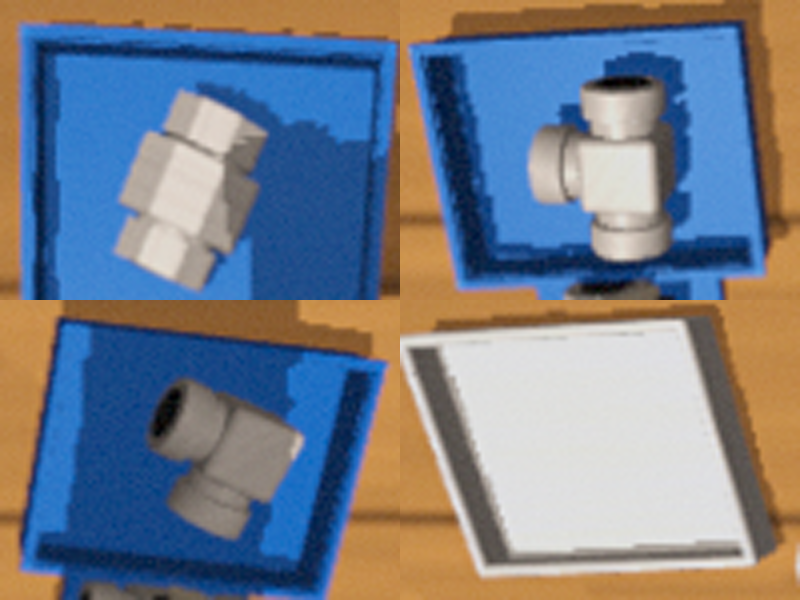

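```bash
cat >> h.py <<'E'
def yaw(d): return np.degrees(np.arctan2(d[1],d[0]))
def rect(P,name): # P: outer rim corners near-left.. any cyclic order
    c=P.mean(0); print(name,'c',c[:2].round(4),'sides',[round(np.linalg.norm(P[i]-P[(i+1)%4])*1e3) for i in range(4)],'yaw edges',[round(yaw(P[(i+1)%4]-P[i]),1) for i in range(4)]); return c
E
python3 - <<'E'
from h import *
Z=np.load('w1.npz'); C=[Z[k] for k in Z.files]
f=lambda o,L:np.array(L)/4+o-.4
R=lambda o,L,z:ray('',f(o,L),z,C)
B,Cc,A,T=(254,33),(173,162),(355,162),(0,162)
# order: near-left? : top-left,top-right,bottom-right,bottom-left
rect(ray('',[(260,39.5),(353.5,43),(349.5,120),(261,117)],.027,C),'B')
rect(R(Cc,[(12,45),(345,22),(365,275),(65,288)],.027),'C')
rect(R(A,[(60,20),(387,63),(312,295),(22,270)],.027),'A')
rect(R(T,[(0,37),(287,20),(355,262),(82,275)],.0165),'T')
u=R(B,[(165,132),(222,158),(190,222),(133,205)],.047); rect(u,'union top')
e=R(B,[(210,112),(157,252)],.042); print('union axis',yaw(e[0]-e[1]),e.mean(0),np.linalg.norm(e[0]-e[1]))
rect(R(Cc,[(182,140),(258,140),(258,212),(184,212)],.037),'tee block')
e=R(Cc,[(222,88),(230,225)],.037); print('tee axis',yaw(e[0]-e[1]),np.linalg.norm(e[0]-e[1]))
rect(R(A,[(230,100),(303,137),(262,202),(205,168)],.037),'elbow block')
cap=ray('',[(105,71)],.03,C);print(cap)
E
```

```text
B c [ 0.6526 -0.1549] sides [133, 107, 135, 107] yaw edges [np.float64(-92.2), np.float64(178.5), np.float64(87.9), np.float64(-2.4)]
C c [ 0.4659 -0.0115] sides [137, 110, 131, 108] yaw edges [np.float64(-86.4), np.float64(-179.2), np.float64(92.6), np.float64(3.6)]
A c [ 0.4629 -0.3148] sides [136, 105, 127, 109] yaw edges [np.float64(-97.5), np.float64(169.8), np.float64(84.3), np.float64(-5.6)]
T c [0.468  0.3102] sides [137, 110, 137, 112] yaw edges [np.float64(-87.7), np.float64(-178.5), np.float64(93.0), np.float64(1.3)]
union top c [ 0.6554 -0.1444] sides [21, 24, 21, 27] yaw edges [np.float64(-113.4), np.float64(151.3), np.float64(73.9), np.float64(-26.5)]
union axis -23.007868063782876 [ 0.65475591 -0.1460534   0.042     ] 0.05046711700405137
tee block c [ 0.4629 -0.0245] sides [31, 31, 31, 31] yaw edges [np.float64(-90.2), np.float64(174.9), np.float64(89.9), np.float64(-4.7)]
tee axis -2.3293445902777403 0.05847742899669377
elbow block c [ 0.4721 -0.3333] sides [35, 31, 29, 30] yaw edges [np.float64(-116.4), np.float64(153.7), np.float64(59.3), np.float64(-14.7)]
[[0.67119185 0.14257395 0.03      ]]
```

Converted, 189 mm is 0.189, 126 mm is 0.126, 24 degrees is 0.5333.

Request:
send_rows(motion=[[0,0,0.1778,0.042,-0.009,0.06,0.3],[0,0,0.3556,0.084,-0.017,0.115,0.3],[0,0,0.5333,0.126,-0.026,0.165,0.3],[0,0,0.5333,0.126,-0.026,0.18,0.3],[0,0,0.5333,0.126,-0.026,0.189,0.3],[0,0,0.5333,0.126,-0.026,0.189,0.3]])

```text
t: 2.33
eef_pos: [0.6549, -0.1459, 0.1405]
tool_rot: [179.9, 0.1, -24.3]
contact_force: [-0.1, 0.1, -0.0]
grip_width: 0.064
gripper_force: 0.0
```

Run:
```python
from h import *
im,C=shot('wrist','w2'); s=arm.read_state(); print(s['eef_pos'],s['tool_rot'],s['q'].round(1),s['grip_width']); np.savez('w2',*C)
```

```text
[ 0.65573109 -0.14585789  0.14183558] [ 1.79968944e+02 -5.92248120e-02 -2.42480353e+01] [  28.4   37.   -26.3   89.9   18.5   57.5 -117.7] 0.064204719169456
```

View pics/w2.png

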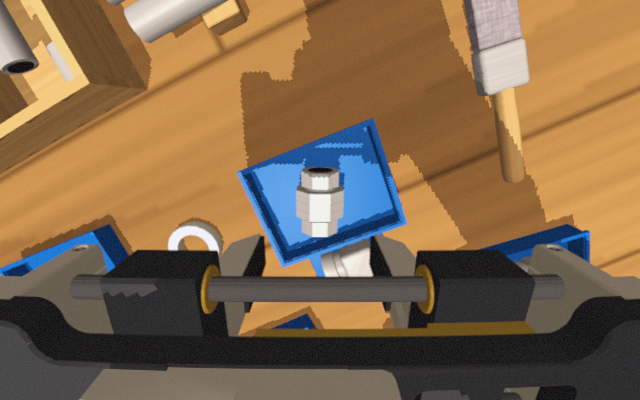

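Run:
```python
from h import *
Z=np.load('w2.npz'); C=[Z[k] for k in Z.files]
P=ray('',[(310,194),(331,194),(331,223),(309,223),(320,182),(320,236)],.047,C); print(P.round(4).tolist(),P[:4].mean(0),yaw(P[4]-P[5]))
g=cv2.resize(cv2.imread('pics/w2.png')[160:240,290:350],None,fx=6,fy=6,interpolation=cv2.INTER_CUBIC); cv2.imwrite('pics/u2.png',g)
```

```text
[[0.6673, -0.1448, 0.047], [0.6597, -0.1616, 0.047], [0.6345, -0.1507, 0.047], [0.6427, -0.1325, 0.047], [0.6736, -0.1573, 0.047], [0.6268, -0.1363, 0.047]] [ 0.65105832 -0.14739784  0.047     ] -24.10199434928532
```

View pics/u2.png

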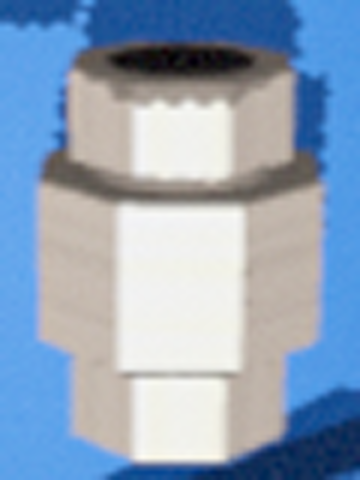

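The crop shows the union squared to the tool, with the nut's top flat centred at pixel (320,208), world (0.651, -0.1475). I'll descend and grip it.

Converted, 123 mm is 0.123, 108 mm is 0.108.

Request:
send_rows(motion=[[0,0,0,-0.004,0.003,0.04,0.3],[0,0,0,-0.004,0.003,0.08,0.3],[0,0,0,-0.004,0.003,0.108,0.3],[0,0,0,-0.004,0.003,0.123,0.3],[0,0,0,-0.004,0.003,0.123,0.3],[0,0,0,-0.004,0.003,0.123,0.7],[0,0,0,-0.004,0.003,0.123,0.7],[0,0,0,-0.004,0.003,0.123,0.7],[0,0,0,-0.004,0.003,0.123,0.7],[0,0,0,-0.004,0.003,0.083,0.7],[0,0,0,-0.004,0.003,0.033,0.7],[0,0,0,-0.004,0.003,0.003,0.7]], force=25)

```text
t: 3.88
eef_pos: [0.6519, -0.145, 0.14]
tool_rot: [-180.0, -0.1, -24.1]
contact_force: [0.3, -0.1, -3.4]
grip_width: 0.0436
gripper_force: 25.0
```

Converted, -354 mm is -0.354, -340 mm is -0.34, -26 degrees is -0.5778.

Request:
send_rows(motion=[[0,0,-0.1111,-0.04,-0.038,0,0.7],[0,0,-0.2222,-0.08,-0.077,0,0.7],[0,0,-0.3333,-0.12,-0.116,0,0.7],[0,0,-0.4444,-0.16,-0.155,0,0.7],[0,0,-0.5778,-0.2,-0.193,0,0.7],[0,0,-0.5778,-0.24,-0.231,0,0.7],[0,0,-0.5778,-0.28,-0.27,0,0.7],[0,0,-0.5778,-0.32,-0.308,0,0.7],[0,0,-0.5778,-0.354,-0.34,0,0.7],[0,0,-0.5778,-0.354,-0.34,0.02,0.7],[0,0,-0.5778,-0.354,-0.34,0.06,0.7],[0,0,-0.5778,-0.354,-0.34,0.06,0.7]])

```text
t: 5.38
eef_pos: [0.4643, 0.3079, 0.0749]
tool_rot: [179.8, 0.3, 1.9]
contact_force: [-0.4, -0.5, -2.5]
grip_width: 0.0442
gripper_force: 25.0
```

Converted, 56 mm is 0.056, 52 mm is 0.052.

Request:
send_rows(motion=[[0,0,0,0,0,0.025,0.7],[0,0,0,0,0,0.045,0.7],[0,0,0,0,0,0.052,0.7],[0,0,0,0,0,0.056,0.7],[0,0,0,0,0,0.056,0.7],[0,0,0,0,0,0.056,0.7]])

```text
t: 6.12
eef_pos: [0.4676, 0.3101, 0.0225]
tool_rot: [-180.0, -0.1, 1.9]
contact_force: [-0.4, -0.0, -2.5]
grip_width: 0.0438
gripper_force: 25.0
```

Converted, -116 mm is -0.116, -96 mm is -0.096.

Request:
send_rows(motion=[[0,0,0,0,0,0.002,0.7],[0,0,0,0,0,0.004,0.7],[0,0,0,0,0,0.004,0.7],[0,0,0,0,0,0.004,0.3],[0,0,0,0,0,0.004,0.3],[0,0,0,0,0,0.004,0.3],[0,0,0,0,0,-0.036,0.3],[0,0,0,0,0,-0.096,0.3],[0,0,0,0,0,-0.116,0.3],[0,0,0,0,0,-0.116,0.3]])

```text
t: 7.38
eef_pos: [0.4682, 0.3103, 0.1392]
tool_rot: [-179.9, -0.2, 1.8]
contact_force: [0.3, -0.7, 0.1]
grip_width: 0.0644
gripper_force: 0.0
```

Run:
```python
from h import *
im,C=shot('wrist','w3'); np.savez('w3',*C); cv2.imwrite('pics/w3c.png',cv2.resize(im[60:300,160:480,::-1],None,fx=2,fy=2,interpolation=cv2.INTER_CUBIC)); print(arm.read_state()['eef_pos'],arm.read_state()['q'].round(1))
```

```text
[0.46724456 0.30937657 0.13754567] [ -11.2   28.1  -31.8  106.7   18.8   50.5 -140.3]
```

View pics/w3c.png

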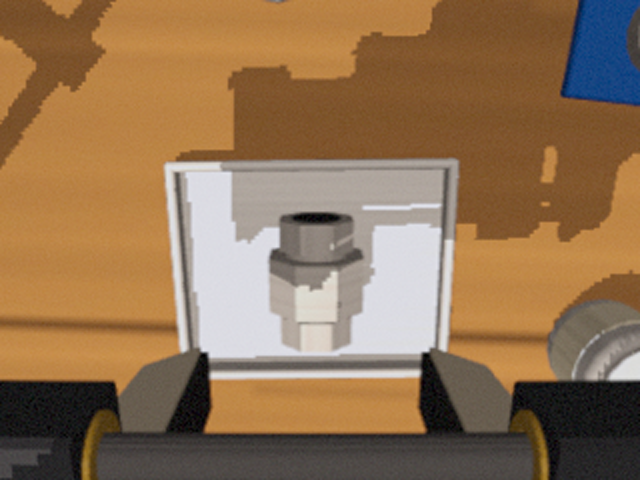

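The union lies flat and released in the middle of the tray (crop pixel (317,290)). Next is the elbow.

Converted, 631 mm is 0.631, 590 mm is 0.59, 29 degrees is 0.6444.

Request:
send_rows(motion=[[0,0,0,-0.002,0.055,-0.02,0.3],[0,0,0.0667,-0.003,0.115,-0.02,0.3],[0,0,0.1333,-0.005,0.175,-0.02,0.3],[0,0,0.2,-0.007,0.235,-0.02,0.3],[0,0,0.2667,-0.009,0.295,-0.02,0.3],[0,0,0.3333,-0.011,0.355,-0.02,0.3],[0,0,0.4,-0.013,0.415,-0.02,0.3],[0,0,0.4889,-0.015,0.475,-0.02,0.3],[0,0,0.5778,-0.017,0.535,-0.02,0.3],[0,0,0.6444,-0.019,0.59,-0.01,0.3],[0,0,0.6444,-0.019,0.631,0,0.3],[0,0,0.6444,-0.019,0.631,0,0.3]])

```text
t: 8.93
eef_pos: [0.4653, -0.3251, 0.1342]
tool_rot: [179.9, 0.3, -27.5]
contact_force: [-0.3, 0.8, 0.1]
grip_width: 0.0641
gripper_force: 0.0
```

Run:
```python
from h import *
im,C=shot('wrist','w4'); np.savez('w4',*C); cv2.imwrite('pics/w4c.png',cv2.resize(im[140:260,240:400,::-1],None,fx=5,fy=5,interpolation=cv2.INTER_CUBIC)); s=arm.read_state(); print(s['eef_pos'],s['tool_rot'],s['q'].round(1))
```

```text
[ 0.46635679 -0.32224315  0.1347888 ] [-179.9904287     0.28672101  -27.33155741] [ 43.3  26.3 -14.4 106.    8.4  48.9 -92.6]
```

View pics/w4c.png

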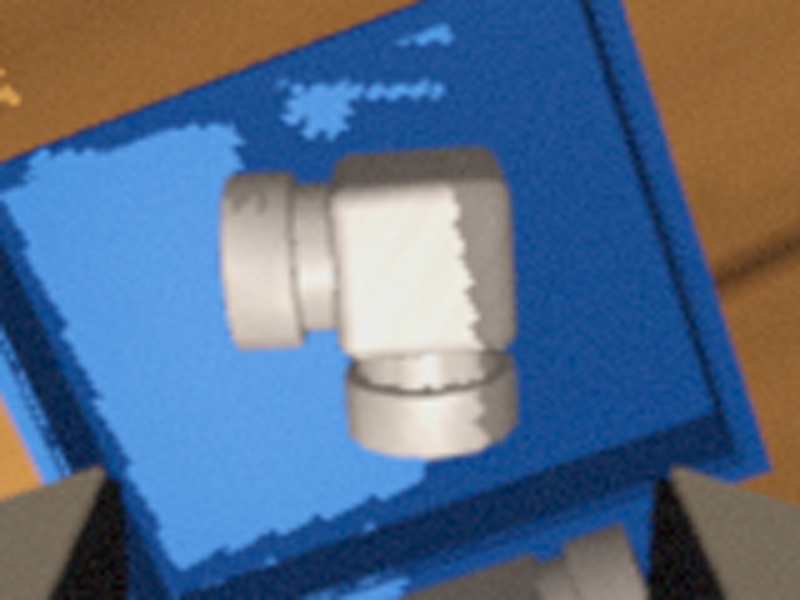

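Run:
```python
from h import *
Z=np.load('w4.npz'); C=[Z[k] for k in Z.files]
g=lambda L,z:ray('',np.array(L)/5+[239.6,139.6],z,C)
P=g([(335,190),(503,182),(512,345),(350,350)],.037); c=rect(P,'block')
e=g([(222,262),(432,455)],.020); print('arm ends',e.round(4).tolist())
y=np.radians(-27.5); R=np.array([[np.cos(y),-np.sin(y)],[np.sin(y),np.cos(y)]])
o=c[:2]-R@[.0095,-.0095]; print('origin',o,'grip',o+R@[.002,0],'armends in obj',((e[:,:2]-o)@R).round(4))
t=arm.read_state(); d=o+R@[.002,0]-t['eef_pos'][:2]; a=np.radians(t['tool_rot'][2])
print('tool dx dy',d@[np.cos(a),np.sin(a)]*1e3,d@[np.sin(a),-np.cos(a)]*1e3)
```

```text
block c [ 0.4711 -0.3358] sides [30, 30, 30, 30] yaw edges [np.float64(-114.8), np.float64(157.0), np.float64(64.3), np.float64(-22.9)]
arm ends [[0.4855, -0.3001, 0.02], [0.4312, -0.3175, 0.02]]
origin [ 0.46706258 -0.32299097] grip [ 0.4688366  -0.32391447] armends in obj [[ 0.0058  0.0288]
 [-0.0344 -0.0117]]
tool dx dy 2.970345070499011 0.34616559233180677
```

Converted, 106 mm is 0.106, 100 mm is 0.1, -3 degrees is -0.0667.

Request:
send_rows(motion=[[0,0,-0.0667,0.002,-0.001,0.04,0.32],[0,0,-0.0667,0.002,-0.001,0.08,0.32],[0,0,-0.0667,0.002,-0.001,0.1,0.32],[0,0,-0.0667,0.002,-0.001,0.106,0.32],[0,0,-0.0667,0.002,-0.001,0.106,0.32]])

```text
t: 9.6
eef_pos: [0.4714, -0.3212, 0.0321]
tool_rot: [-180.0, -0.0, -24.1]
contact_force: [-1.1, -0.9, 1.1]
grip_width: 0.0621
gripper_force: 0.0
```

Converted, -106 mm is -0.106, -76 mm is -0.076.

Request:
send_rows(motion=[[0,0,0,-0.002,0.002,0.004,0.32],[0,0,0,-0.002,0.002,0.014,0.32],[0,0,0,-0.002,0.002,0.014,0.32],[0,0,0,-0.002,0.002,0.014,0.7],[0,0,0,-0.002,0.002,0.014,0.7],[0,0,0,-0.002,0.002,0.014,0.7],[0,0,0,-0.002,0.002,0.014,0.7],[0,0,0,-0.002,0.002,-0.026,0.7],[0,0,0,-0.002,0.002,-0.076,0.7],[0,0,0,-0.002,0.002,-0.106,0.7],[0,0,0,-0.002,0.002,-0.106,0.7]], force=25)

```text
t: 10.98
eef_pos: [0.4699, -0.3236, 0.1403]
tool_rot: [179.9, -0.3, -24.1]
contact_force: [0.4, 0.1, -1.9]
grip_width: 0.0524
gripper_force: 25.0
```

Converted, -229 mm is -0.229, -184 mm is -0.184, -22 degrees is -0.4889.

Request:
send_rows(motion=[[0,0,0,0.02,-0.046,0,0.7],[0,0,-0.1111,0.04,-0.092,0,0.7],[0,0,-0.2222,0.06,-0.138,0,0.7],[0,0,-0.3556,0.08,-0.184,0,0.7],[0,0,-0.4889,0.098,-0.229,0,0.7],[0,0,-0.4889,0.098,-0.229,0.02,0.7],[0,0,-0.4889,0.098,-0.229,0.07,0.7],[0,0,-0.4889,0.098,-0.229,0.09,0.7],[0,0,-0.4889,0.098,-0.229,0.09,0.7],[0,0,-0.4889,0.098,-0.229,0.09,0.7]])

```text
t: 12.22
eef_pos: [0.6523, -0.154, 0.0489]
tool_rot: [180.0, -0.1, -2.2]
contact_force: [1.5, -0.3, -1.4]
grip_width: 0.0522
gripper_force: 25.0
```

Converted, -90 mm is -0.09, -70 mm is -0.07.

Request:
send_rows(motion=[[0,0,0,0,0,0.015,0.7],[0,0,0,0,0,0.026,0.7],[0,0,0,0,0,0.03,0.7],[0,0,0,0,0,0.03,0.7],[0,0,0,0,0,0.03,0.7],[0,0,0,0,0,0.03,0.3],[0,0,0,0,0,0.03,0.3],[0,0,0,0,0,0.03,0.3],[0,0,0,0,0,-0.02,0.3],[0,0,0,0,0,-0.07,0.3],[0,0,0,0,0,-0.09,0.3],[0,0,0,0,0,-0.09,0.3]])

```text
t: 13.72
eef_pos: [0.6524, -0.1539, 0.1394]
tool_rot: [180.0, -0.2, -2.1]
contact_force: [-0.0, -0.3, -0.6]
grip_width: 0.0643
gripper_force: 0.0
```

Converted, -194 mm is -0.194, -132 mm is -0.132.

Request:
send_rows(motion=[[0,0,0,-0.05,-0.034,0,0.3],[0,0,0,-0.1,-0.068,0,0.3],[0,0,0,-0.15,-0.102,0,0.3],[0,0,0,-0.194,-0.132,0,0.3],[0,0,0,-0.194,-0.132,0,0.3],[0,0,0,-0.194,-0.132,0,0.3]])

```text
t: 14.48
eef_pos: [0.4621, -0.0149, 0.1368]
tool_rot: [-180.0, 0.1, -2.1]
contact_force: [-0.1, 0.3, -1.1]
grip_width: 0.0642
gripper_force: 0.0
```

Run:
```python
from h import *
im,C=shot('wrist','w5'); np.savez('w5',*C); cv2.imwrite('pics/w5c.png',cv2.resize(im[100:250,240:440,::-1],None,fx=4,fy=4,interpolation=cv2.INTER_CUBIC)); s=arm.read_state(); print(s['eef_pos'],s['tool_rot'],s['q'].round(1))
```

```text
[ 0.46289696 -0.01521347  0.13708419] [-1.79989499e+02  2.11568233e-02 -2.19858735e+00] [  21.7   18.   -26.6  119.9   11.4   44.5 -104.1]
```

View pics/w5c.png

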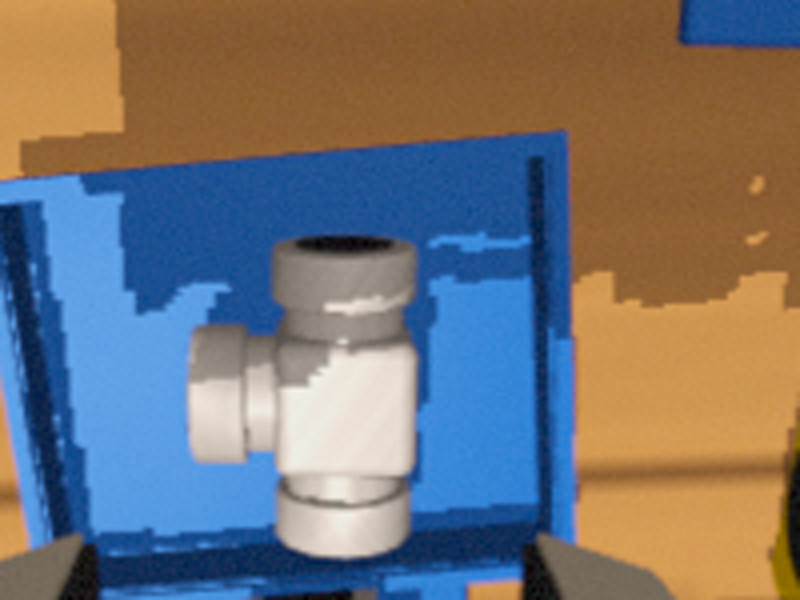

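Run:
```python
from h import *
Z=np.load('w5.npz'); C=[Z[k] for k in Z.files]
P=ray('',np.array([(277,345),(415,345),(413,475),(278,475)])/4+[239.6,99.6],.037,C); c=rect(P,'block')
Z=np.load('w1.npz'); C=[Z[k] for k in Z.files]
print(ray('',[(298,205),(322,205)],.05,C).round(3).tolist(), ray('',[(298,205),(322,205)],.0,C).round(3).tolist())
```

```text
block c [ 0.4629 -0.023 ] sides [31, 31, 31, 31] yaw edges [np.float64(-92.2), np.float64(178.6), np.float64(87.8), np.float64(-2.2)]
[[0.468, -0.14, 0.05], [0.468, -0.178, 0.05]] [[0.451, -0.137, -0.0], [0.451, -0.179, 0.0]]
```

The tee is squared to the tool, with its block centre at crop pixel (346,410), world (0.463, -0.023). I'll grasp it.

Converted, 120 mm is 0.12, -1.5 mm is -0.0015.

Request:
send_rows(motion=[[0,0,0,0,-0.0015,0.045,0.28],[0,0,0,0,-0.0015,0.085,0.28],[0,0,0,0,-0.0015,0.11,0.28],[0,0,0,0,-0.0015,0.12,0.28],[0,0,0,0,-0.0015,0.12,0.28],[0,0,0,0,-0.0015,0.12,0.7],[0,0,0,0,-0.0015,0.12,0.7],[0,0,0,0,-0.0015,0.12,0.7],[0,0,0,0,-0.0015,0.12,0.7],[0,0,0,0,-0.0015,0.08,0.7],[0,0,0,0,-0.0015,0.02,0.7],[0,0,0,0,-0.0015,0,0.7]], force=30)

```text
t: 16.02
eef_pos: [0.464, -0.0129, 0.1408]
tool_rot: [180.0, -0.3, -2.1]
contact_force: [-0.4, 0.3, -3.4]
grip_width: 0.0521
gripper_force: 30.0
```

Converted, 302 mm is 0.302, 265 mm is 0.265, 5 degrees is 0.1111.

Request:
send_rows(motion=[[0,0,0,0.002,0.05,-0.01,0.7],[0,0,0.0222,0.004,0.105,-0.01,0.7],[0,0,0.0444,0.006,0.16,-0.01,0.7],[0,0,0.0667,0.008,0.215,-0.01,0.7],[0,0,0.1111,0.009,0.265,-0.01,0.7],[0,0,0.1111,0.01,0.302,0,0.7],[0,0,0.1111,0.01,0.302,0.05,0.7],[0,0,0.1111,0.01,0.302,0.09,0.7],[0,0,0.1111,0.01,0.302,0.09,0.7],[0,0,0.1111,0.01,0.302,0.09,0.7]])

```text
t: 17.27
eef_pos: [0.4619, -0.3152, 0.0488]
tool_rot: [180.0, -0.1, -7.1]
contact_force: [-0.1, -0.8, -1.7]
grip_width: 0.0526
gripper_force: 30.0
```

Converted, -90 mm is -0.09, -70 mm is -0.07.

Request:
send_rows(motion=[[0,0,0,0,0,0.015,0.7],[0,0,0,0,0,0.026,0.7],[0,0,0,0,0,0.03,0.7],[0,0,0,0,0,0.03,0.7],[0,0,0,0,0,0.03,0.7],[0,0,0,0,0,0.03,0.3],[0,0,0,0,0,0.03,0.3],[0,0,0,0,0,0.03,0.3],[0,0,0,0,0,-0.02,0.3],[0,0,0,0,0,-0.07,0.3],[0,0,0,0,0,-0.09,0.3],[0,0,0,0,0,-0.09,0.3]])

```text
t: 18.77
eef_pos: [0.4624, -0.3161, 0.1396]
tool_rot: [179.9, -0.2, -7.1]
contact_force: [0.0, 0.3, -0.5]
grip_width: 0.0641
gripper_force: 0.0
```

Converted, -622 mm is -0.622, -590 mm is -0.59, -9 degrees is -0.2.

Request:
send_rows(motion=[[0,0,0,-0.007,-0.055,-0.02,0.3],[0,0,-0.0222,-0.014,-0.115,-0.02,0.3],[0,0,-0.0444,-0.021,-0.175,-0.02,0.3],[0,0,-0.0667,-0.028,-0.235,-0.02,0.3],[0,0,-0.0889,-0.035,-0.295,-0.02,0.3],[0,0,-0.1111,-0.042,-0.355,-0.02,0.3],[0,0,-0.1333,-0.048,-0.415,-0.02,0.3],[0,0,-0.1556,-0.055,-0.475,-0.02,0.3],[0,0,-0.1778,-0.062,-0.535,-0.02,0.3],[0,0,-0.2,-0.068,-0.59,-0.01,0.3],[0,0,-0.2,-0.072,-0.622,0,0.3],[0,0,-0.2,-0.072,-0.622,0,0.3]])

```text
t: 20.27
eef_pos: [0.4644, 0.3138, 0.1354]
tool_rot: [-180.0, 0.2, 2.2]
contact_force: [0.2, -0.8, 0.1]
grip_width: 0.0643
gripper_force: 0.0
```

Converted, 92 mm is 0.092, 85 mm is 0.085.

Request:
send_rows(motion=[[0,0,0,0,0,0.045,0.3],[0,0,0,0,0,0.085,0.3],[0,0,0,0,0,0.092,0.3],[0,0,0,0,0,0.092,0.3]])

```text
t: 20.78
eef_pos: [0.467, 0.3102, 0.0457]
tool_rot: [180.0, 0.0, 1.8]
contact_force: [0.6, 0.1, 0.3]
grip_width: 0.0643
gripper_force: 0.0
```

Over the union at the right pose; gripping it.

Converted, -93 mm is -0.093, -63 mm is -0.063.

Request:
send_rows(motion=[[0,0,0,0,0,0.015,0.3],[0,0,0,0,0,0.027,0.3],[0,0,0,0,0,0.027,0.3],[0,0,0,0,0,0.027,0.7],[0,0,0,0,0,0.027,0.7],[0,0,0,0,0,0.027,0.7],[0,0,0,0,0,0.027,0.7],[0,0,0,0,0,-0.013,0.7],[0,0,0,0,0,-0.063,0.7],[0,0,0,0,0,-0.093,0.7],[0,0,0,0,0,-0.093,0.7]])

```text
t: 22.15
eef_pos: [0.4684, 0.312, 0.1409]
tool_rot: [-179.9, -0.3, 1.9]
contact_force: [1.6, -0.7, -3.2]
grip_width: 0.0435
gripper_force: 30.0
```

Converted, 322 mm is 0.322, 270 mm is 0.27, -1 degrees is -0.0222.

Request:
send_rows(motion=[[0,0,0,-0.002,0.05,-0.01,0.7],[0,0,0,-0.004,0.105,-0.01,0.7],[0,0,0,-0.006,0.16,-0.01,0.7],[0,0,0,-0.008,0.215,-0.01,0.7],[0,0,-0.0222,-0.01,0.27,-0.01,0.7],[0,0,-0.0222,-0.013,0.322,0,0.7],[0,0,-0.0222,-0.013,0.322,0.05,0.7],[0,0,-0.0222,-0.013,0.322,0.09,0.7],[0,0,-0.0222,-0.013,0.322,0.09,0.7],[0,0,-0.0222,-0.013,0.322,0.09,0.7]])

```text
t: 23.4
eef_pos: [0.4645, -0.0108, 0.0489]
tool_rot: [-180.0, 0.0, 2.9]
contact_force: [0.5, -0.4, -2.3]
grip_width: 0.0435
gripper_force: 30.0
```

Converted, -200 mm is -0.2, -140 mm is -0.14.

Request:
send_rows(motion=[[0,0,0,0,0,0.015,0.7],[0,0,0,0,0,0.026,0.7],[0,0,0,0,0,0.03,0.7],[0,0,0,0,0,0.03,0.7],[0,0,0,0,0,0.03,0.7],[0,0,0,0,0,0.03,0.3],[0,0,0,0,0,0.03,0.3],[0,0,0,0,0,0.03,0.3],[0,0,0,0,0,-0.02,0.3],[0,0,0,0,0,-0.08,0.3],[0,0,0,0,0,-0.14,0.3],[0,0,0,0,0,-0.2,0.3]])

```text
t: 24.9
eef_pos: [0.4642, -0.0113, 0.2507]
tool_rot: [-180.0, -0.0, 2.9]
contact_force: [1.9, -0.3, 0.1]
grip_width: 0.0647
gripper_force: 0.0
```

Converted, 160 mm is 0.16, 155 mm is 0.155.

Request:
send_rows(motion=[[0,0,0,0.03,0.05,-0.07,0.3],[0,0,0,0.06,0.1,-0.08,0.3],[0,0,0,0.065,0.155,-0.08,0.3],[0,0,0,0.065,0.16,-0.08,0.3],[0,0,0,0.065,0.16,-0.08,0.3]])

```text
t: 25.52
eef_pos: [0.537, -0.1688, 0.3281]
tool_rot: [-180.0, 0.1, 2.7]
contact_force: [1.6, 0.4, -0.2]
grip_width: 0.064
gripper_force: 0.0
```

Run:
```python
from h import *
im,C=shot('wrist','w6'); np.savez('w6',*C); cv2.imwrite('pics/w6c.png',cv2.resize(im[10:260,:520,::-1],(800,385),interpolation=cv2.INTER_CUBIC)); print(arm.read_state()['eef_pos'])
```

```text
[ 0.53698419 -0.16682289  0.32813177]
```

View pics/w6c.png

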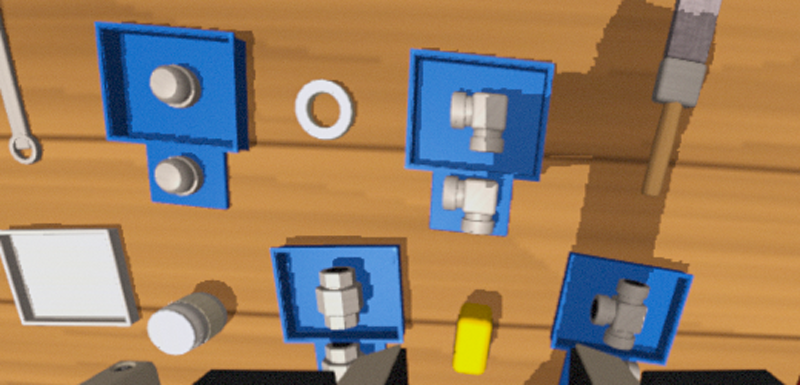

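All three parts lie flat near the centres of their matching bins: elbow at (480,120), union at (340,295), tee at (625,312). The tray at (70,275) is empty and the cap at (175,85) is untouched. I'll hand the job in.

```bash
python3 -c "from workcell import arm; print(arm.finish_job())"
```

```text
the job is handed in; nothing more can be done
None
```

The elbow, tee and union each lie flat in the bin with their own specimen, the tray is empty, the cap is untouched, and the job was handed in at about 26 s; no verdict was returned.

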